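Pin the stamp drawer open at its serving position

ROBOT

A 6-joint arm with a two-finger parallel gripper is mounted at the origin on the work surface. World frame = base frame: x ahead of the robot, y to its left, z up, the work surface at z = 0. Lengths are in mm, angles in rad, forces in N, time in s.
With the tool pointing down it reaches from about 325 to 775 mm from the base axis. Payload 9.3 kg.
Tool frame: the origin (TCP) lies midway between the tips of the shut fingers; the grasp point (between the pads) lies 19 mm behind it; y points along the fingers, x is the direction in which the jaws open and shut, and the axes are right-handed (so a half turn about y gives the same grasp; the last joint's range is limited). The gripper opens to 85 mm and grips with 20 to 120 N. Pads are 22 mm wide; open, the fingers measure 114 mm over their backs; the gripper's body (76 mm by 85 mm) begins 54 mm behind the grasp point. The pads swing forward as they close: fully open they stand 13 mm farther back than shut.
Start: joints at [-1.397, 0.259, 0.021, 1.334, 0, 1.418], TCP at [176.551, -520.89, 231.279] pointing down, gripper open.
Joint ranges: [-3.04, 3.04], [-0.91, 1.82], [-1.04, 1.36], [-1.92, 1.95], [-1.52, 1.45], [-3.14, 3.14]. Speed limits (rad/s): [2.22, 2.22, 2.79, 3.14, 3.14, 3.14].

INTERFACE

Orientations are given as a unit quaternion [w, x, y, z].
In Python, from plant import bot, optics, hand_in gives the robot as it stands.
- The arm moves only by the tool move_arm, never from a script. Its arguments are lists of equal length, an entry for each row: "rot": the turn, a rotation vector about the tool's x, y, z in rad, a list of three; "travel": the shift along the tool's x, y, z in cm, a list of three; "hand": the finger opening in cm, from 0 to 8.54. A call has 1 to 5 rows; each row is the pose to reach, as a shift and turn from the pose measured when the call began, along the tool's axes at that moment; what a row does not reach only later rows make up. A row lasts 1/10 s, in which the tool goes at most 50 mm and 8.59 degrees, less where a joint would pass 70% of its speed; a pose out of reach is approached as far as the arm can. A call with a gripper value outside its range is refused whole. The fingers move at their own pace and stop on an object; "grip_force" is the grip in N (left out, the last holds). Time passes only in rows, so rows that repeat a pose let the fingers close. It gives the time, the measured TCP pose, the force and the opening at its end, in the units of the state.
- bot.sense(): the state, without advancing time (a new reading comes with each control period).
- optics.snapshot(name): name is "side" or "top" or "wrist"; returns (picture, depth): 480x640x3 uint8, red, green, blue; 480x640 float32, mm along the optical axis (not along the pixel's ray), 0 where there is no reading.
- optics.camera_info(name): a dict with "fx", "fy", "cx", "cy" (pixels), "k1" (the pictures are not rectified: a ray, as slopes to the right and down, at radius r is drawn at 1 + k1 r^2 times it, then the intrinsics apply), "rvec" (rotation vector, rad) and "tvec" (3), from world to camera coordinates, as OpenCV has them; the wrist camera has in their place "T_tool_cam" (4x4, takes a point from camera to tool coordinates, whose origin is the TCP and whose axes are the tool frame's). Camera axes: x right, y down, z forward; pixel columns grow to the right and rows downward; lengths in mm; the calibration is good to about 2 mm. A picture is of the moment at which its call begins: read the wrist's pose just before it. camera_info takes no time and is no camera call.
- hand_in(): hands the job in, once; it reports no verdict.
The state is a dict: "t": time; "joints": joint angles; "qd": joint speeds; "joint_efforts": joint torques, N m; "tcp_pos": TCP position; "tcp_rot": TCP orientation; "wrist_force": force on the tool from outside, world axes, zero at the start; "moment": the same for the moment, N m; "gripper_width": finger opening in mm.
Only numpy, scipy, OpenCV 4.12 (cv2) and the standard library are available. Lean on these libraries where they do the work, as an engineer would, in place of code of your own. Each camera call takes 0.05 s, during which the arm holds its last target. There are 200 camera calls.

TASK

Stand the glue jar that is in front of the stamp drawer upright on its cork mat, out of the way. Then pull the drawer out by its handle until the hole in its steel side strap lines up under the hole in the bracket, and push the stay pin from the wooden rack down through both holes until its collar sits on the bracket. Leave the hand stamp, the card box and the pen cup where they are, and let go of everything.

Things in the scene. Friction and masses are not known exactly. Their poses are not given: they have to be found in the camera images.
- handle (a point): The drawer's steel bar handle: round, 12 mm thick, 110 mm long along the point's y axis, 50 mm out from the wooden front, 50 mm above the counter. The point is the bar's middle. +x points into the drawer unit (away from the robot, give or take the unit's yaw): the drawer slides out along -x. The front is 18 mm thick, its top at 78 mm.
- strap_hole (a point): Hole, 18 mm diameter, in the flat steel strap (190 x 36 x 8 mm) that is fixed to the drawer, moves with it and runs along the unit's left (+y) side. The point is the hole's centre on the strap's top face, 66 mm above the counter; axes as the handle's. To come under the bracket's hole it must move 45 to 95 mm along -x.
- bracket_hole (a point): Hole, 18 mm diameter, in the 50 x 44 x 8 mm top plate of the dark steel bracket bolted to the counter at the drawer unit's left; its upright is on the +y side of the hole. The point is the hole's centre on the plate's top face, 92 mm above the counter; z up, axes parallel to the drawer's. The strap's top passes 18 mm below the plate.
- pin_knob (a point): Steel stay pin, 106 mm long, 150 g, upright in a well of the rack: shank 14 mm diameter, 60 mm long, its last 14 mm tapering to 6 mm; then a collar 34 mm diameter, 6 mm thick, and a round knob 30 mm diameter, 40 mm high. The point is the knob's centre: 20 mm below the top, 26 mm above the collar's underside, 86 mm above the tip. z runs up the pin.
- pin_shoulder (a point): The same pin: the point on its axis at the underside of the collar, 60 mm above the tip.
- rack: Fixed pale wooden block, 160 x 60 mm, 70 mm high, long along its x axis; origin at the centre of its underside. Two wells of 19 mm diameter lie 45 mm either side of the centre along x; the pin stands in one, its collar on the rack's top (lift it 62 mm to free it), the hand stamp stands over the other. To the robot's left or right.
- jar_center (a point): Glue jar, round, 56 mm diameter, 85 mm high, about 250 g, standing upright on the counter in front of the drawer's handle. The point is its centre, half-way up.
- mat: Cork mat, fixed, 130 mm square, 3 mm thick, flat on the counter on the side of the robot opposite to the rack; origin at the centre of its underside.
- stamp_center (a point): Hand stamp: wooden foot 44 x 50 x 18 mm with a dark turned handle 28 mm wide, 78 mm high in all, standing on the rack 90 mm from the pin. The point is its centre, half-way up. Leave it alone.
- cardbox_center (a point): Plain brown card box, 110 x 75 x 45 mm, standing on top of the drawer unit. The point is its centre. Leave it alone.
- cup_center (a point): Black pen cup, 72 mm diameter, 95 mm high with fixed pens up to 135 mm, standing on the counter left of the drawer unit beyond the bracket. The point is on its axis, half-way up the cup. Leave it alone.
- drawer (a joint): How far the drawer is out, in m: 0 shut, 0.15 fully out. It starts 0 to 0.015 out, takes 2 to 5 N to slide and stays where it is left.
- cabinet: Fixed grey drawer unit, 200 x 200 mm, top 92 mm above the counter; origin at the centre of its underside, +x away from the robot; the drawer comes out at its -x face.
There are look-alikes about, which are no part of the job. Of the things that look like the part that bears jar_center, take the one that is farthest to the robot's left at the start.

How it is judged:
By the outcome, as a careful person would: the job done as asked, in the order asked, and still so for the second after the job is handed in, with the robot touching nothing.
It also fails if it takes over 72 s, if anything falls off the work surface, if the arm or the gripper's body presses on something with over 40 N, if the wrist force passes 120 N, or if a joint passes its speed limit or range.

## Working session

There is one attempt and no reset: what is moved stays moved. The work goes in short steps, Python scripts to look and compute and a tool call to move; the robot and the scene stay as the last step left them, time stands still between calls to the robot, and variables do not carry over. Pictures are saved under pics/ and viewed, about 8 in all and at most 12, crops included, and the job is handed in when it is done.

Besides the shell and the picture viewer there is one more tool, called after ">>>" by a JSON object that holds its "api" and its "payload", one argument or row to a line. move_arm: Moves the arm, as the interface text tells. Its arguments: {"type":"object","properties":{"rot":{"type":"array"},"travel":{"type":"array"},"hand":{"type":"array"},"grip_force":{"type":"number"}},"required":["rot","travel","hand"]}

```bash
mkdir -p pics; cat > h.py <<'E'
import numpy as np, cv2
from scipy.spatial.transform import Rotation as R
from plant import bot, optics
def toolT():
    s=bot.sense(); q=s["tcp_rot"]; T=np.eye(4)
    T[:3,:3]=R.from_quat([q[1],q[2],q[3],q[0]]).as_matrix(); T[:3,3]=s["tcp_pos"]; return T
def snap(n,f=None):
    T=toolT(); p,d=optics.snapshot(n); c=optics.camera_info(n)
    if n=="wrist": W=T@np.array(c["T_tool_cam"])
    else:
        E=np.eye(4); E[:3,:3]=cv2.Rodrigues(np.array(c["rvec"],float))[0]; E[:3,3]=np.ravel(c["tvec"]); W=np.linalg.inv(E)
    if f: cv2.imwrite("pics/"+f,p[:,:,::-1]); np.savez("pics/"+f+".npz",p=p,d=d,W=W,k=[c[a] for a in("fx","fy","cx","cy","k1")])
    return p,d,W,c
def load(f):
    z=np.load("pics/"+f+".npz"); return z["p"],z["d"],z["W"],dict(zip(("fx","fy","cx","cy","k1"),z["k"]))
def ray(u,v,W,c):
    K=np.array([[c["fx"],0,c["cx"]],[0,c["fy"],c["cy"]],[0,0,1]],float)
    x,y=cv2.undistortPoints(np.array([[[u,v]]],float),K,np.array([c["k1"],0,0,0],float))[0,0]
    return W[:3,:3]@[x,y,1],W[:3,3]
def onz(u,v,z,W,c):
    r,o=ray(u,v,W,c); return o+r*(z-o[2])/r[2]
def dep(u,v,d,W,c):
    r,o=ray(u,v,W,c); return o+r*d[int(v),int(u)]
def go(p,yaw_world_rot=None):
    T=toolT(); return T[:3,:3].T@(np.array(p)-T[:3,3])/10
E
python3 - <<'E'
from h import *
print(bot.sense()); print(toolT().round(3))
for n in("top","side"):
    p,d,W,c=snap(n,n+"0.png"); print(n,W.round(2),c)
E
```

```text
{'t': 0.0, 'joints': array([-1.39661206e+00,  2.59175275e-01,  2.07205277e-02,  1.33370928e+00,
        3.32180505e-05,  1.41821246e+00]), 'qd': array([ 4.39496022e-04, -8.67416676e-05,  7.45300690e-04, -6.63507420e-04,
       -8.09456661e-04, -7.96061876e-04]), 'joint_efforts': array([-2.76967658e-04, -5.55641127e+01,  3.44526136e+01,  1.38087227e-02,
       -1.74327488e-04,  6.83451375e-06]), 'tcp_pos': array([ 176.50131756, -520.59001804,  230.65914068]), 'tcp_rot': array([ 0.57501678, -0.57432356,  0.41234947, -0.4116747 ]), 'wrist_force': array([ 0.19437185, -0.70772386, -0.60607983]), 'moment': array([-0.0017155 ,  0.00945487,  0.03269864]), 'gripper_width': 85.41528444166077}
[[ 3.21000e-01 -0.00000e+00  9.47000e-01  1.76501e+02]
 [-9.47000e-01  1.00000e-03  3.21000e-01 -5.20590e+02]
 [-1.00000e-03 -1.00000e+00  0.00000e+00  2.30659e+02]
 [ 0.00000e+00  0.00000e+00  0.00000e+00  1.00000e+00]]
top [[ 3.00000e-02 -9.80000e-01  1.80000e-01  3.95630e+02]
 [-1.00000e+00 -3.00000e-02  1.00000e-02 -1.19800e+01]
 [-1.00000e-02 -1.80000e-01 -9.80000e-01  1.06572e+03]
 [ 0.00000e+00  0.00000e+00  0.00000e+00  1.00000e+00]] {'fx': 494.9018799514053, 'fy': 494.9018799514053, 'cx': 312.74442690487234, 'cy': 235.57011098461, 'k1': -0.07042033029599526, 'rvec': array([ 2.15175427, -2.08927395,  0.18291839]), 'tvec': array([-15.3262371 , 582.43181509, 976.20310899])}
side [[-7.6000e-01 -3.9000e-01  5.3000e-01 -3.7620e+01]
 [-6.5000e-01  4.4000e-01 -6.2000e-01  7.0435e+02]
 [ 1.0000e-02 -8.1000e-01 -5.8000e-01  7.8269e+02]
 [ 0.0000e+00  0.0000e+00  0.0000e+00  1.0000e+00]] {'fx': 495.35681716285933, 'fy': 495.35681716285933, 'cx': 328.03496526933395, 'cy': 251.07524693478888, 'k1': 0.00600919431405182, 'rvec': array([ 0.89506235, -2.38726541,  1.22801366]), 'tvec': array([424.92039173, 312.63663974, 912.05058103])}
```

View pics/top0.png

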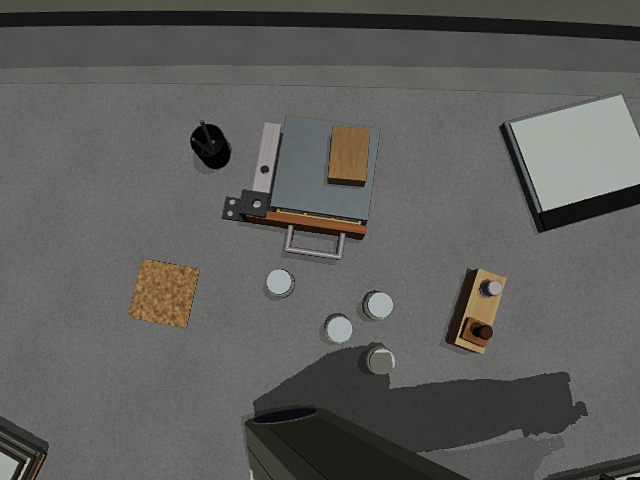

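View pics/side0.png

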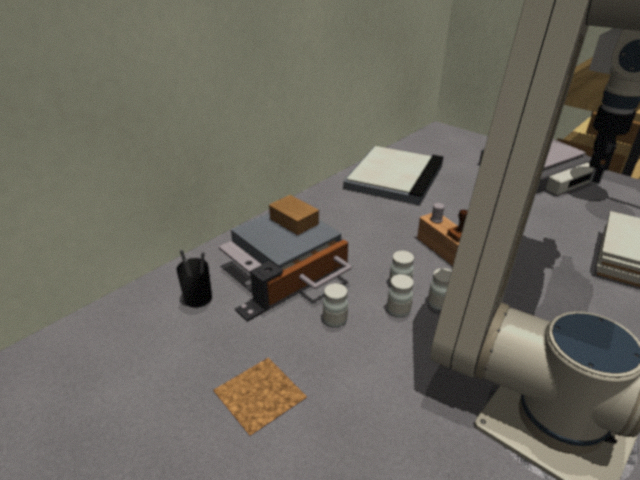

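The top view shows four look-alike jars at (280,283), (378,305), (338,329) and (380,360). The one farthest left is (280,283), in front of the handle's left end. Other pixels in that view:
- bracket hole (257,204) and strap hole (264,170)
- handle bar (288,252)–(342,257)
- pin (491,288), with the stamp at (482,331)
- mat (164,293)

The side view shows the same jar at (336,303).

```bash
python3 - <<'E'
from h import *
p,d,W,c=load("top0.png")
for n,u,v,z in [("jarA",280,282,85),("jarB",378,304,85),("jarC",338,328,85),("jarD",380,359,85),("brk",257,204,92),("strap",264,170,66),("hL",288,252,50),("hR",341,258,50),("pin",492,287,116),("stamp",482,331,148),("m1",146,259,3),("m2",199,268,3),("m3",186,327,3),("m4",130,318,3),("rackA",476,268,70),("rackB",506,277,70),("rackC",485,353,70),("rackD",455,345,70),("cabL",284,116,92),("cabR",379,129,92),("cabFR",369,222,92),("cup",208,135,95),("box",349,140,137)]:
    print(n,onz(u,v,z,W,c).round(0),dep(u,v,d,W,c).round(0))
a=p[80:380,200:400]; a=cv2.resize(a,None,fx=2,fy=2,interpolation=2)
b=cv2.resize(p[240:360,440:520],None,fx=5,fy=5,interpolation=2)
im=np.hstack([a,b]); im=cv2.resize(im,None,fx=.8*1,fy=.8) if im.shape[1]>1000 else im
print(im.shape)
im=cv2.resize(im,(800,600)) if im.shape[1]>800 else im
cv2.imwrite("pics/c1.png",im[:,:,::-1])
E
```

```text
jarA [481.  64.  85.] [481.  64.  85.]
jarB [ 444. -131.   85.] [ 444. -131.   86.]
jarC [395. -53.  85.] [395. -53.  88.]
jarD [ 338. -136.   85.] [ 338. -136.   85.]
brk [637. 116.  92.] [643. 120.  68.]
strap [718. 109.  66.] [739. 117.   1.]
hL [547.  52.  50.] [554.  55.   4.]
hR [538. -58.  50.] [537. -58.  54.]
pin [ 480. -348.  116.] [ 480. -348.  116.]
stamp [ 396. -315.  148.] [ 396. -316.  146.]
m1 [529. 366.   3.] [529. 365.   7.]
m2 [513. 247.   3.] [513. 248.   2.]
m3 [386. 266.   3.] [386. 267.  -1.]
m4 [401. 390.   3.] [401. 390.   2.]
rackA [ 522. -332.   70.] [ 531. -354.    2.]
rackB [ 505. -393.   70.] [ 513. -420.    1.]
rackC [ 353. -346.   70.] [ 350. -369.    2.]
rackD [ 367. -286.   70.] [ 366. -300.   22.]
cabL [830.  70.  92.] [871.  77.   0.]
cabR [ 806. -130.   92.] [ 806. -130.   91.]
cabFR [ 606. -111.   92.] [ 626. -120.    3.]
cup [782. 227.  95.] [786. 229.  86.]
box [762. -65. 137.] [762. -65. 137.]
(600, 800, 3)
```

View pics/c1.png

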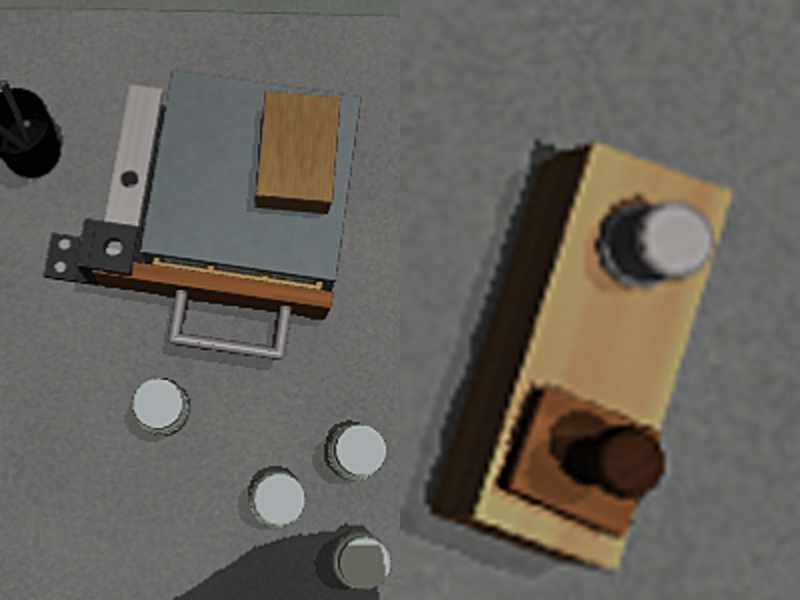

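The choice is jar A at (481,64). Its 85 mm height agrees with the depth, and the handle bar measures 110 mm long, as described. I'm moving toward it now and turning the jaws at the same time.

>>> {"api": "move_arm", "payload": {
  "rot": [
    [0,-0.14,0],
    [0,-0.28,0],
    [0,-0.42,0],
    [0,-0.56,0],
    [0,-0.7,0]
  ],
  "travel": [
    [-2.3,0,2.4],
    [-4.6,0,4.8],
    [-6.8,0,7.1],
    [-9.1,0,9.5],
    [-11.4,0,11.9]
  ],
  "hand": [8.5,8.5,8.5,8.5,8.5]
}}

```text
t: 0.6
tcp_pos: [252.9, -373.1, 230.6]
tcp_rot: [0.682, -0.681, 0.188, -0.188]
wrist_force: [0.7, 0.5, -0.6]
gripper_width: 85.2
```

```bash
cat >> h.py <<'E'
def yaw(T): return np.arctan2(T[1,0],T[0,0])
def plan(wps,T=None):
    """wps: (x,y,z,yawdeg), one call each; prints tool-frame rot/travel (cm), assuming each is reached; corrects tilt too"""
    T=toolT() if T is None else T
    for x,y,z,a in wps:
        a=np.radians(a); G=np.eye(4)
        G[:3,0]=[np.cos(a),np.sin(a),0]; G[:3,1]=[0,0,-1]; G[:3,2]=[-np.sin(a),np.cos(a),0]; G[:3,3]=[x,y,z]
        D=np.linalg.inv(T)@G; rv=R.from_matrix(D[:3,:3]).as_rotvec(); L=np.linalg.norm(D[:3,3])
        print("rot",rv.round(3).tolist(),"travel",(D[:3,3]/10).round(2).tolist(),"rows>=",round(max(L/50,np.linalg.norm(rv)/.15),1)); T=G
def st():
    s=bot.sense(); T=toolT(); print("t",round(s["t"],2),"tcp",T[:3,3].round(1),"yaw",round(np.degrees(yaw(T)),1),"down",T[:3,1].round(3),"F",np.round(s["wrist_force"],1),"w",round(s["gripper_width"],1),"q",np.round(s["joints"],2))
E
python3 - <<'E'
from h import *
st(); plan([(340,-200,231,10),(410,-70,231,50),(481,64,200,90)])
E
```

```text
t 0.6 tcp [ 252.9 -373.1  230.6] yaw -30.9 down [-0.     0.002 -1.   ] F [ 0.7  0.5 -0.6] w 85.2 q [-1.16  0.09 -0.19  1.29  0.    0.95]
rot [-0.002, -0.713, -0.001] travel [-1.41, -0.01, 19.33] rows>= 4.8
rot [0.0, -0.698, 0.0] travel [9.15, 0.0, 11.59] rows>= 4.7
rot [0.0, -0.698, 0.0] travel [14.83, 3.1, 3.17] rows>= 4.7
```

>>> {"api": "move_arm", "payload": {
  "rot": [
    [0,-0.143,0],
    [0,-0.285,0],
    [0,-0.428,0],
    [0,-0.57,0],
    [0,-0.713,0]
  ],
  "travel": [
    [-0.3,0,3.9],
    [-0.6,0,7.8],
    [-0.9,0,11.6],
    [-1.2,0,15.5],
    [-1.4,0,19.3]
  ],
  "hand": [8.5,8.5,8.5,8.5,8.5]
}}

```text
t: 1.1
tcp_pos: [340.1, -198.6, 230.8]
tcp_rot: [0.705, -0.704, -0.063, 0.064]
wrist_force: [1.2, 0.2, -0.7]
gripper_width: 84.9
```

>>> {"api": "move_arm", "payload": {
  "rot": [
    [0,-0.14,0],
    [0,-0.28,0],
    [0,-0.42,0],
    [0,-0.56,0],
    [0,-0.7,0]
  ],
  "travel": [
    [1.8,0,2.3],
    [3.6,0,4.6],
    [5.5,0,7],
    [7.3,0,9.3],
    [9.1,0,11.6]
  ],
  "hand": [8.5,8.5,8.5,8.5,8.5]
}}

```text
t: 1.6
tcp_pos: [409.1, -67.0, 230.8]
tcp_rot: [0.64, -0.638, -0.303, 0.303]
wrist_force: [0.4, 0.0, -0.2]
gripper_width: 85.1
```

>>> {"api": "move_arm", "payload": {
  "rot": [
    [0,-0.14,0],
    [0,-0.28,0],
    [0,-0.42,0],
    [0,-0.56,0],
    [0,-0.7,0]
  ],
  "travel": [
    [3,0.6,0.6],
    [5.9,1.2,1.2],
    [8.9,1.8,1.9],
    [11.8,2.4,2.5],
    [14.8,3.1,3.2]
  ],
  "hand": [8.5,8.5,8.5,8.5,8.5]
}}

```text
t: 2.1
tcp_pos: [478.3, 69.2, 199.7]
tcp_rot: [-0.495, 0.494, 0.505, -0.505]
wrist_force: [0.2, -0.1, 0.0]
gripper_width: 84.8
```

```bash
python3 - <<'E'
from h import *
st(); plan([(481,64,34,90)]); snap("wrist","w1.png")
E
```

```text
t 2.1 tcp [478.3  69.2 199.7] yaw 91.2 down [-0.001  0.002 -1.   ] F [ 0.2 -0.1  0. ] w 84.8 q [-0.03  0.16 -0.19  1.22  0.   -0.05]
rot [-0.001, 0.021, 0.002] travel [-0.56, 16.56, -0.28] rows>= 3.3
```

View pics/w1.png

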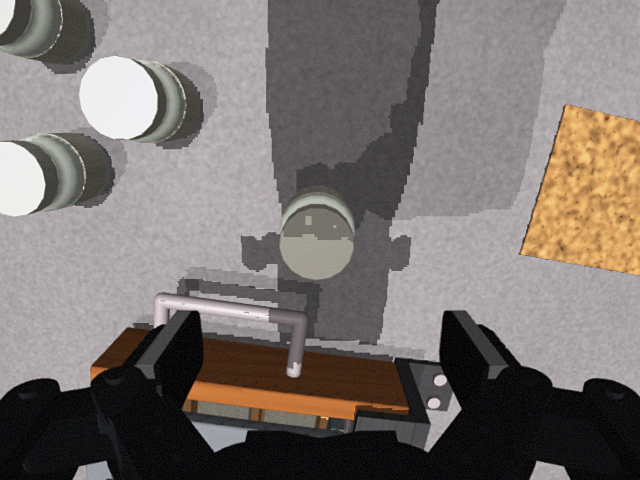

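The wrist view shows the jar alone at (317,242), the handle bar at (158,298)–(305,318), and the mat at right. The neighbouring jars are well clear of the fingers.

```bash
python3 - <<'E'
from h import *
p,d,W,c=load("w1.png")
j=onz(317,242,85,W,c); print("jar",j.round(1),dep(317,242,d,W,c).round(1))
print("bar",onz(161,301,50,W,c).round(1),onz(302,321,50,W,c).round(1),dep(230,309,d,W,c).round(1))
plan([(j[0],j[1],100,90),(j[0],j[1],34,90)])
E
```

```text
jar [481.5  67.3  85. ] [481.8  67.3  84.2]
bar [542.  -54.4  50. ] [556.7  56.6  50. ] [545.2   1.1  54.8]
rot [-0.002, 0.031, 0.004] travel [-0.51, 9.83, -0.22] rows>= 2.0
rot [0.0, 0.0, 0.0] travel [0.0, 6.6, 0.0] rows>= 1.3
```

>>> {"api": "move_arm", "payload": {
  "rot": [
    [0,0.02,0],
    [0,0.02,0],
    [0,0.02,0],
    [0,0.02,0],
    [0,0.02,0]
  ],
  "travel": [
    [-0.4,4,-0.3],
    [-0.4,8,-0.3],
    [-0.4,12,-0.3],
    [-0.4,15,-0.3],
    [-0.4,16.5,-0.3]
  ],
  "hand": [8.5,8.5,8.5,8.5,8.5]
}}

```text
t: 2.65
tcp_pos: [480.5, 68.7, 30.6]
tcp_rot: [0.5, -0.495, -0.502, 0.503]
wrist_force: [0.4, 0.5, 1.1]
gripper_width: 84.9
```

>>> {"api": "move_arm", "payload": {
  "rot": [
    [0,0,0],
    [0,0,0],
    [0,0,0],
    [0,0,0],
    [0,0,0]
  ],
  "travel": [
    [0,0,0],
    [0,0,0],
    [0,0,0],
    [0,0,0],
    [0,0,0]
  ],
  "hand": [5,4,4,4,4],
  "grip_force": 30
}}

```text
t: 3.15
tcp_pos: [480.8, 68.8, 31.2]
tcp_rot: [0.499, -0.495, -0.502, 0.503]
wrist_force: [0.6, 0.5, -2.7]
gripper_width: 54.4
```

```bash
python3 - <<'E'
from h import *
st(); p,d,W,c=load("top0.png")
m=np.mean([onz(u,v,3,W,c) for u,v in[(146,259),(199,268),(186,327),(130,318)]],0); print("mat",m.round(1))
p,d,W,c=load("side0.png")
print([onz(u,v,3,W,c).round(0) for u,v in[(267,360),(305,397),(251,431),(215,393)]])
E
```

```text
t 3.15 tcp [480.8  68.8  31.2] yaw 90.6 down [-0.005  0.004 -1.   ] F [ 0.6  0.5 -2.7] w 54.4 q [-0.03  0.3  -0.47  0.8   0.   -0.04]
mat [457.3 317.3   3. ]
[array([508., 254.,   3.]), array([386., 270.,   3.]), array([408., 388.,   3.]), array([523., 377.,   3.])]
```

```bash
python3 - <<'E'
from h import *
plan([(480.8,68.8,95,90.6),(457,319,95,90),(457,319,36,90),(457,319,130,90)])
E
```

```text
rot [-0.005, 0.0, 0.004] travel [0.03, -6.38, 0.03] rows>= 1.3
rot [0.0, 0.01, 0.0] travel [25.04, 0.0, 2.12] rows>= 5.0
rot [0.0, 0.0, 0.0] travel [0.0, 5.9, 0.0] rows>= 1.2
rot [0.0, 0.0, 0.0] travel [0.0, -9.4, 0.0] rows>= 1.9
```

>>> {"api": "move_arm", "payload": {
  "rot": [
    [0,0,0],
    [0,0,0],
    [0,0,0]
  ],
  "travel": [
    [0,-2.5,0],
    [0,-5.5,0],
    [0,-6.5,0]
  ],
  "hand": [4,4,4]
}}

```text
t: 3.45
tcp_pos: [482.3, 68.5, 98.9]
tcp_rot: [-0.498, 0.496, 0.503, -0.502]
wrist_force: [-0.2, -0.1, -1.8]
gripper_width: 54.3
```

>>> {"api": "move_arm", "payload": {
  "rot": [
    [0,0,0],
    [0,0,0],
    [0,0,0],
    [0,0,0],
    [0,0,0]
  ],
  "travel": [
    [3,0,0.3],
    [7,0,0.7],
    [11,0,1],
    [13,0,1.2],
    [13,0,1.2]
  ],
  "hand": [4,4,4,4,4]
}}

```text
t: 3.95
tcp_pos: [468.2, 200.6, 98.9]
tcp_rot: [-0.498, 0.495, 0.504, -0.503]
wrist_force: [0.9, 0.0, -2.4]
gripper_width: 54.5
```

```bash
python3 - <<'E'
from h import *
st(); plan([(457,319,95,90),(457,319,36,90)])
E
```

```text
t 3.95 tcp [468.2 200.6  98.9] yaw 90.8 down [-0.001  0.004 -1.   ] F [ 0.9  0.  -2.4] w 54.5 q [ 0.24  0.27 -0.32  0.98  0.    0.22]
rot [-0.001, 0.014, 0.004] travel [11.86, 0.44, 0.96] rows>= 2.4
rot [0.0, 0.0, 0.0] travel [0.0, 5.9, 0.0] rows>= 1.2
```

>>> {"api": "move_arm", "payload": {
  "rot": [
    [0,0.01,0],
    [0,0.01,0],
    [0,0.01,0],
    [0,0.01,0],
    [0,0.01,0]
  ],
  "travel": [
    [3,0,0.3],
    [7,0,0.6],
    [10,0,0.8],
    [11.8,0.2,1],
    [11.8,0.3,1]
  ],
  "hand": [4,4,4,4,4]
}}

```text
t: 4.45
tcp_pos: [456.3, 319.6, 95.7]
tcp_rot: [-0.5, 0.497, 0.502, -0.501]
wrist_force: [0.2, -1.2, -3.4]
gripper_width: 54.4
```

>>> {"api": "move_arm", "payload": {
  "rot": [
    [0,0,0],
    [0,0,0],
    [0,0,0],
    [0,0,0]
  ],
  "travel": [
    [0,2.5,0],
    [0,4.5,0],
    [0,5.6,0],
    [0,5.6,0]
  ],
  "hand": [4,4,4,4]
}}

```text
t: 4.85
tcp_pos: [455.7, 318.4, 38.3]
tcp_rot: [0.5, -0.497, -0.501, 0.502]
wrist_force: [-0.4, 0.1, -2.1]
gripper_width: 54.6
```

```bash
python3 - <<'E'
from h import *
st()
E
```

```text
t 4.85 tcp [455.7 318.4  38.3] yaw 90.3 down [-0.004  0.003 -1.   ] F [-0.4  0.1 -2.1] w 54.6 q [ 0.46  0.4  -0.3   0.88  0.    0.45]
```

>>> {"api": "move_arm", "payload": {
  "rot": [
    [0,0,0],
    [0,0,0],
    [0,0,0],
    [0,0,0]
  ],
  "travel": [
    [0,0.2,0],
    [0,0.3,0],
    [0,0.4,0],
    [0,0.4,0]
  ],
  "hand": [4,4,4,4]
}}

```text
t: 5.25
tcp_pos: [455.8, 318.5, 34.7]
tcp_rot: [0.5, -0.497, -0.501, 0.501]
wrist_force: [-0.5, -0.0, -1.4]
gripper_width: 54.5
```

>>> {"api": "move_arm", "payload": {
  "rot": [
    [0,0,0],
    [0,0,0],
    [0,0,0],
    [0,0,0],
    [0,0,0]
  ],
  "travel": [
    [0,0,0],
    [0,0,0],
    [0,0,0],
    [0,0,0],
    [0,0,0]
  ],
  "hand": [6,7,8.5,8.5,8.5]
}}

```text
t: 5.75
tcp_pos: [455.9, 318.6, 34.8]
tcp_rot: [0.5, -0.497, -0.501, 0.501]
wrist_force: [-0.2, 0.3, -0.1]
gripper_width: 84.9
```

>>> {"api": "move_arm", "payload": {
  "rot": [
    [0,0,0],
    [0,0,0],
    [0,0,0],
    [0,0,0],
    [0,0,0]
  ],
  "travel": [
    [0,-2,0],
    [0,-5,0],
    [0,-9,0],
    [0,-13,0],
    [0,-15,0]
  ],
  "hand": [8.5,8.5,8.5,8.5,8.5]
}}

```text
t: 6.25
tcp_pos: [457.2, 318.5, 188.3]
tcp_rot: [-0.5, 0.498, 0.503, -0.5]
wrist_force: [0.3, 0.6, -0.2]
gripper_width: 85.0
```

```bash
python3 - <<'E'
from h import *
st(); 
# handle approach: jaws along drawer x, yaw ~ -7 (=173)
plan([(480,200,187,52),(510,90,187,20),(547,1,140,-7)])
p,d,W,c=snap("wrist","w2.png")
# jar top via depth: points 78..92 high near mat
vs,us=np.mgrid[0:480:6,0:640:6]; P=np.array([dep(u,v,d,W,c) for u,v in zip(us.ravel(),vs.ravel()) if d[v,u]>0])
s=P[(abs(P[:,2]-88)<7)&(np.hypot(P[:,0]-456,P[:,1]-318)<70)]; print(len(s),s.mean(0).round(1),np.ptp(s,0).round(1))
E
```

```text
t 6.25 tcp [457.2 318.5 188.3] yaw 90.3 down [ 0.001  0.005 -1.   ] F [ 0.3  0.6 -0.2] w 85.0 q [ 0.46  0.28 -0.05  1.23  0.    0.45]
rot [-0.001, 0.668, 0.005] travel [-11.86, 0.07, -2.23] rows>= 4.5
rot [0.0, 0.559, 0.0] travel [-6.82, 0.0, -9.14] rows>= 3.7
rot [0.0, 0.471, 0.0] travel [0.43, 4.7, -9.63] rows>= 3.1
131 [457.4 318.   88.2] [46.8 45.   5.8]
```

>>> {"api": "move_arm", "payload": {
  "rot": [
    [0,0.134,0],
    [0,0.267,0],
    [0,0.4,0],
    [0,0.534,0],
    [0,0.668,0]
  ],
  "travel": [
    [-2.4,0,-0.5],
    [-4.8,0,-0.9],
    [-7.2,0,-1.4],
    [-9.5,0,-1.8],
    [-11.9,0,-2.2]
  ],
  "hand": [8,7,6,5,4]
}}

```text
t: 6.8
tcp_pos: [480.4, 199.1, 189.4]
tcp_rot: [0.638, -0.635, -0.31, 0.306]
wrist_force: [0.4, -0.1, -0.1]
gripper_width: 40.2
```

>>> {"api": "move_arm", "payload": {
  "rot": [
    [0,0.112,0],
    [0,0.224,0],
    [0,0.336,0],
    [0,0.448,0],
    [0,0.56,0]
  ],
  "travel": [
    [-1.4,0,-1.8],
    [-2.7,0,-3.6],
    [-4.1,0,-5.5],
    [-5.5,0,-7.3],
    [-6.8,0,-9.1]
  ],
  "hand": [4,4,4,4,4]
}}

```text
t: 7.3
tcp_pos: [509.7, 88.4, 188.6]
tcp_rot: [0.699, -0.695, -0.12, 0.118]
wrist_force: [-0.3, -0.6, 0.5]
gripper_width: 39.9
```

>>> {"api": "move_arm", "payload": {
  "rot": [
    [0,0.12,0],
    [0,0.24,0],
    [0,0.36,0],
    [0,0.47,0],
    [0,0.47,0]
  ],
  "travel": [
    [0.1,1,-2.5],
    [0.2,2,-5],
    [0.3,3,-7.5],
    [0.4,3.7,-9.6],
    [0.4,3.7,-9.6]
  ],
  "hand": [4,4,4,4,4]
}}

```text
t: 7.8
tcp_pos: [545.6, -2.6, 149.7]
tcp_rot: [0.708, -0.703, 0.048, -0.049]
wrist_force: [-0.7, 0.5, -0.2]
gripper_width: 39.6
```

```bash
python3 - <<'E'
from h import *
st(); snap("wrist","w3.png"); snap("top","top1.png")
plan([(548,1,33,-7.5)])
E
```

```text
t 7.8 tcp [545.6  -2.6 149.7] yaw -7.9 down [ 0.001  0.006 -1.   ] F [-0.7  0.5 -0.2] w 39.6 q [-0.16  0.29 -0.15  1.13  0.01  1.55]
rot [-0.007, -0.0, 0.001] travel [0.25, 11.78, 0.14] rows>= 2.4
```

View pics/w3.png

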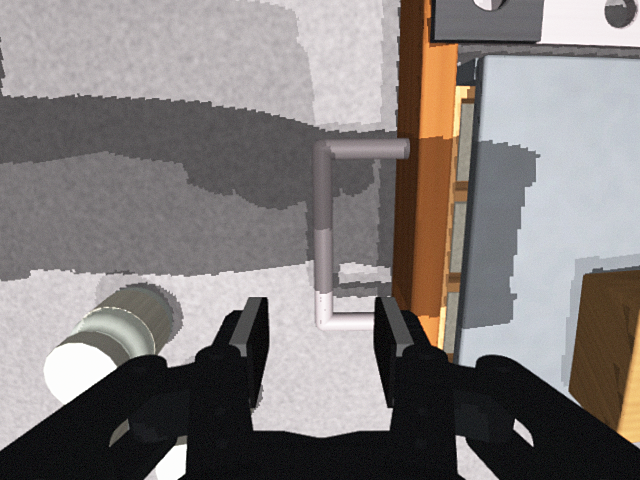

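The handle bar runs at column 322, rows 142–325, aligned with the pads. The bracket and strap holes are at the top edge of the picture.

```bash
python3 - <<'E'
from h import *
p,d,W,c=load("w3.png")
a=onz(323,148,50,W,c); b=onz(325,322,50,W,c); m=(a+b)/2
print(a.round(1),b.round(1),m.round(1),np.degrees(np.arctan2(-(a-b)[0],(a-b)[1])))
for u,v in[(318,200),(323,200),(328,200),(322,250)]: print(dep(u,v,d,W,c).round(1))
print("strap",onz(620,10,66,W,c).round(1))
# front top edge / cabinet front edge for yaw
q1=onz(480,60,92,W,c);q2=onz(457,350,92,W,c);print("cab",q1.round(1),q2.round(1),np.degrees(np.arctan2(-(q1-q2)[0],(q1-q2)[1])))
plan([(m[0],m[1],33,-7.5)])
E
```

```text
[555.4  55.9  50. ] [541.5 -54.4  50. ] [548.5   0.7  50. ] -7.154510779007119
[548.4  27.   55.9]
[551.3  26.6  55.7]
[554.2  26.1  55.3]
[546.6  -3.6  55.8]
strap [719.8 107.9  66. ]
cab [633.  88.  92.] [614.7 -61.   92. ] -7.006461740101114
rot [-0.007, -0.0, 0.001] travel [0.3, 11.78, 0.12] rows>= 2.4
```

>>> {"api": "move_arm", "payload": {
  "rot": [
    [-0.007,0.01,0],
    [-0.007,0.01,0],
    [-0.007,0.01,0],
    [-0.007,0.01,0],
    [-0.007,0.01,0]
  ],
  "travel": [
    [0.3,3,0.1],
    [0.3,6,0.1],
    [0.3,9,0.1],
    [0.3,11.6,0.1],
    [0.3,11.8,0.1]
  ],
  "hand": [4,4,4,4,4]
}}

```text
t: 8.4
tcp_pos: [546.7, 1.8, 30.7]
tcp_rot: [0.705, -0.705, 0.05, -0.048]
wrist_force: [0.1, 0.2, 0.6]
gripper_width: 40.0
```

>>> {"api": "move_arm", "payload": {
  "rot": [
    [0,0,0],
    [0,0,0],
    [0,0,0],
    [0,0,0],
    [0,0,0]
  ],
  "travel": [
    [0,0,0],
    [0,0,0],
    [0,0,0],
    [0,0,0],
    [0,0,0]
  ],
  "hand": [3,2,1,0.5,0.5],
  "grip_force": 30
}}

```text
t: 8.9
tcp_pos: [547.3, 2.0, 32.1]
tcp_rot: [0.706, -0.705, 0.049, -0.048]
wrist_force: [-0.7, 2.3, 6.7]
gripper_width: 11.1
```

```bash
python3 - <<'E'
from h import *
st(); T=toolT(); a=np.radians(-7.1); print("pull 70:", go(T[:3,3]-70*np.array([np.cos(a),np.sin(a),0])))
E
```

```text
t 8.9 tcp [547.3   2.   32.1] yaw -7.9 down [-0.001  0.001 -1.   ] F [-0.7  2.3  6.7] w 11.1 q [-0.15  0.39 -0.33  0.85  0.    1.56]
pull 70: [-6.99928384  0.0072994  -0.09986225]
```

>>> {"api": "move_arm", "payload": {
  "rot": [
    [0,0,0],
    [0,0,0],
    [0,0,0],
    [0,0,0],
    [0,0,0]
  ],
  "travel": [
    [-0.5,0,0],
    [-1.2,0,0],
    [-2,0,0],
    [-2.8,0,0],
    [-3.5,0,-0.1]
  ],
  "hand": [0.5,0.5,0.5,0.5,0.5]
}}

```text
t: 9.4
tcp_pos: [511.8, 6.4, 32.3]
tcp_rot: [0.706, -0.705, 0.049, -0.048]
wrist_force: [3.9, 5.2, -5.2]
gripper_width: 10.8
```

```bash
python3 - <<'E'
from h import *
st()
E
```

```text
t 9.4 tcp [511.8   6.4  32.3] yaw -7.9 down [-0.001  0.002 -1.   ] F [ 3.9  5.2 -5.2] w 10.8 q [-0.15  0.34 -0.41  0.82  0.    1.56]
```

>>> {"api": "move_arm", "payload": {
  "rot": [
    [0,0,0],
    [0,0,0],
    [0,0,0],
    [0,0,0],
    [0,0,0]
  ],
  "travel": [
    [-1,0,0],
    [-2,0,0],
    [-3,0,0],
    [-3.5,0,0],
    [-3.5,0,-0.1]
  ],
  "hand": [0.5,0.5,0.5,0.5,0.5]
}}

```text
t: 9.9
tcp_pos: [475.3, 11.0, 32.2]
tcp_rot: [0.707, -0.704, 0.05, -0.048]
wrist_force: [-2.2, 5.3, -1.9]
gripper_width: 11.0
```

```bash
python3 - <<'E'
from h import *
st(); p,d,W,c=snap("top","top2.png"); q,d2,W2,c2=snap("side","side2.png")
a=cv2.resize(p[150:240,200:300],None,fx=4,fy=4,interpolation=2); b=cv2.resize(q[215:305,215:315],None,fx=4,fy=4,interpolation=2)
cv2.imwrite("pics/c2.png",np.hstack([a,b])[:,:,::-1])
E
```

```text
t 9.9 tcp [475.3  11.   32.2] yaw -7.9 down [-0.002  0.003 -1.   ] F [-2.2  5.3 -1.9] w 11.0 q [-0.16  0.29 -0.49  0.79  0.    1.55]
```

View pics/c2.png

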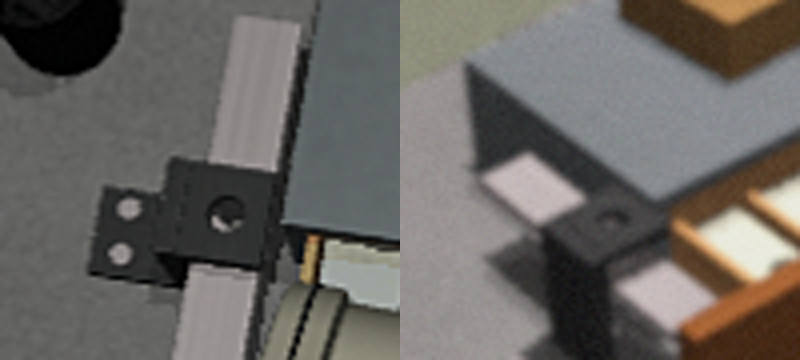

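The top crop shows the dark strap hole partly under the bracket hole at (227,212), with a light crescent of strap at lower right. After allowing for parallax, about 8 mm of pull is left, which matches the 80–81 mm estimate against 72.6 mm pulled so far.

>>> {"api": "move_arm", "payload": {
  "rot": [
    [0,0,0],
    [0,0,0],
    [0,0,0],
    [0,0,0],
    [0,0,0]
  ],
  "travel": [
    [-0.3,0,0],
    [-0.6,0,0],
    [-0.8,0,0],
    [-0.8,0,0],
    [-0.8,0,0]
  ],
  "hand": [0.5,0.5,0.5,0.5,0.5]
}}

```text
t: 10.5
tcp_pos: [467.9, 12.0, 32.3]
tcp_rot: [0.707, -0.704, 0.05, -0.048]
wrist_force: [0.6, -0.3, -4.7]
gripper_width: 11.0
```

>>> {"api": "move_arm", "payload": {
  "rot": [
    [0,0,0],
    [0,0,0],
    [0,0,0],
    [0,0,0]
  ],
  "travel": [
    [0,0,0],
    [0,0,0],
    [0,0,0],
    [0,0,0]
  ],
  "hand": [2,3,4,4]
}}

```text
t: 10.9
tcp_pos: [468.0, 12.0, 32.4]
tcp_rot: [0.707, -0.704, 0.05, -0.048]
wrist_force: [-0.3, 0.6, -0.1]
gripper_width: 39.8
```

>>> {"api": "move_arm", "payload": {
  "rot": [
    [0,0,0],
    [0,0,0],
    [0,0,0],
    [0,0,0],
    [0,0,0]
  ],
  "travel": [
    [0,-3,0],
    [0,-7,0],
    [0,-12,0],
    [0,-17,0],
    [0,-20,0]
  ],
  "hand": [4,4,4,4,4]
}}

```text
t: 11.4
tcp_pos: [469.0, 11.3, 236.3]
tcp_rot: [0.706, -0.704, 0.048, -0.049]
wrist_force: [-0.1, 0.4, -0.7]
gripper_width: 40.2
```

```bash
python3 - <<'E'
from h import *
st(); c=optics.camera_info("wrist"); M=np.array(c["T_tool_cam"]); print(M.round(3))
T=toolT(); 
for z in(230,):
  # where should TCP be (current orientation) so that the camera sits at the bracket hole vertical
  o=T[:3,:3]@M[:3,3]; f=T[:3,:3]@M[:3,2]; print("cam off",o.round(1),"fwd",f.round(3))
E
```

```text
t 11.4 tcp [469.   11.3 236.3] yaw -7.9 down [ 0.002  0.003 -1.   ] F [-0.1  0.4 -0.7] w 40.2 q [-0.16  0.12 -0.15  1.31  0.    1.55]
[[ 1.00000e+00 -0.00000e+00 -1.00000e-03  6.32000e-01]
 [ 1.00000e-03 -2.78000e-01  9.61000e-01 -1.42875e+02]
 [-1.00000e-03 -9.61000e-01 -2.78000e-01  7.11240e+01]
 [ 0.00000e+00  0.00000e+00  0.00000e+00  1.00000e+00]]
cam off [ 10.1  70.  143.1] fwd [-0.037 -0.273 -0.961]
```

>>> {"api": "move_arm", "payload": {
  "rot": [
    [0,0,0],
    [0,0,0],
    [0,0,0],
    [0,0,0],
    [0,0,0]
  ],
  "travel": [
    [3.5,0,1],
    [7,1,2.5],
    [11,2,4],
    [15.2,4.5,5.6],
    [15.2,4.5,5.6]
  ],
  "hand": [4,4,4,4,4]
}}

```text
t: 11.9
tcp_pos: [629.8, 46.8, 186.0]
tcp_rot: [0.707, -0.704, 0.05, -0.047]
wrist_force: [-0.7, -0.3, -2.3]
gripper_width: 40.3
```

```bash
python3 - <<'E'
from h import *
st(); p,d,W,c=snap("wrist","w4.png"); print("cam",W[:3,3].round(1))
K=np.array([[c["fx"],0,c["cx"]],[0,c["fy"],c["cy"]],[0,0,1]])
e=np.linalg.inv(W); x=e[:3,:3]@[638,116,92]+e[:3,3]; u,v=(K@(x/x[2]))[:2]; print(u,v)
u0,v0=int(u)-75,max(0,int(v)-60); print(u0,v0)
cv2.imwrite("pics/c3.png",cv2.resize(p[v0:v0+120,u0:u0+150],None,fx=5,fy=5,interpolation=2)[:,:,::-1])
E
```

```text
t 11.9 tcp [629.8  46.8 186. ] yaw -7.8 down [-0.004  0.003 -1.   ] F [-0.7 -0.3 -2.3] w 40.3 q [-0.06  0.42  0.14  1.3   0.    1.65]
cam [640.7 116.7 329.1]
318.63883110672697 128.60522951032854
243 68
```

View pics/c3.png

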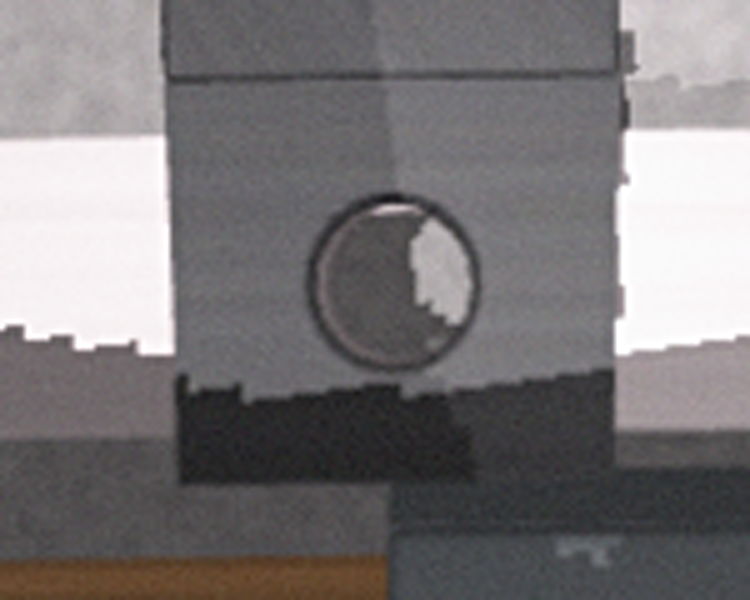

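The wrist crop shows the bracket hole at crop (394,282), with the strap hole concentric below it to within about 0.5 mm and counter visible through both.

```bash
python3 - <<'E'
from h import *
p,d,W,c=load("w4.png"); print("bracket",onz(243+394/5,68+282/5,92,W,c).round(1), dep(300,90,d,W,c).round(1))
# rack axis from top view
p,d,W,c=load("top0.png"); A,B,C,D=[onz(u,v,70,W,c) for u,v in((476,268),(506,277),(485,353),(455,345))]
ax=(A+B)/2-(C+D)/2; ctr=(A+B+C+D)/4; print("rack",ctr.round(1),np.degrees(np.arctan2(ax[1],ax[0])),np.linalg.norm(ax)); print("well",(ctr+45*ax/np.linalg.norm(ax)).round(1))
plan([(560,-80,230,-30),(520,-220,230,-60),(480,-350,200,-90)])
E
```

```text
bracket [640.1 118.3  92. ] [630.8 138.1  92.6]
rack [ 437.  -339.6   70. ] -16.823731152766047 160.24009135070946
well [ 480.1 -352.6   70. ]
rot [-0.002, 0.387, -0.004] travel [-5.04, -4.23, -13.45] rows>= 3.0
rot [0.0, 0.524, 0.0] travel [3.54, 0.0, -14.12] rows>= 3.5
rot [0.0, 0.524, 0.0] travel [9.26, 3.0, -9.96] rows>= 3.5
```

```bash
python3 - <<'E'
from h import *
plan([(580,-80,220,20),(530,-215,220,47),(480,-350,190,73)])
E
```

```text
rot [-0.004, -0.486, -0.003] travel [-3.06, -3.23, -13.18] rows>= 3.2
rot [0.0, -0.471, 0.0] travel [-9.32, 0.0, -10.98] rows>= 3.1
rot [0.0, -0.454, 0.0] travel [-13.28, 3.0, -5.55] rows>= 3.0
```

>>> {"api": "move_arm", "payload": {
  "rot": [
    [0,-0.12,0],
    [0,-0.24,0],
    [0,-0.36,0],
    [0,-0.486,0],
    [0,-0.486,0]
  ],
  "travel": [
    [-0.8,-0.8,-3.3],
    [-1.5,-1.6,-6.6],
    [-2.3,-2.4,-9.9],
    [-3.1,-3.2,-13.2],
    [-3.1,-3.2,-13.2]
  ],
  "hand": [5,6,6,6,6]
}}

```text
t: 12.45
tcp_pos: [577.9, -83.3, 222.2]
tcp_rot: [0.697, -0.696, -0.123, 0.124]
wrist_force: [0.2, 0.4, 0.1]
gripper_width: 59.7
```

>>> {"api": "move_arm", "payload": {
  "rot": [
    [0,-0.12,0],
    [0,-0.24,0],
    [0,-0.36,0],
    [0,-0.47,0],
    [0,-0.47,0]
  ],
  "travel": [
    [-2.3,0,-2.7],
    [-4.7,0,-5.5],
    [-7,0,-8.2],
    [-9.3,0,-11],
    [-9.3,0,-11]
  ],
  "hand": [6,6,6,6,6]
}}

```text
t: 12.95
tcp_pos: [526.7, -221.4, 222.8]
tcp_rot: [0.649, -0.648, -0.282, 0.282]
wrist_force: [0.1, 0.2, -0.6]
gripper_width: 60.1
```

>>> {"api": "move_arm", "payload": {
  "rot": [
    [0,-0.12,0],
    [0,-0.24,0],
    [0,-0.36,0],
    [0,-0.454,0],
    [0,-0.454,0]
  ],
  "travel": [
    [-3.3,0.7,-1.4],
    [-6.6,1.4,-2.8],
    [-10,2.2,-4.2],
    [-13.3,3,-5.5],
    [-13.3,3,-5.5]
  ],
  "hand": [6,6,6,6,6]
}}

```text
t: 13.45
tcp_pos: [474.5, -358.2, 192.1]
tcp_rot: [0.569, -0.569, -0.42, 0.42]
wrist_force: [0.3, 0.6, -0.3]
gripper_width: 59.8
```

```bash
python3 - <<'E'
from h import *
st(); p,d,W,c=snap("wrist","w5.png"); plan([(480,-350,82,73)])
E
```

```text
t 13.45 tcp [ 474.5 -358.2  192.1] yaw 72.8 down [-0.001  0.    -1.   ] F [ 0.3  0.6 -0.3] w 59.8 q [-0.79  0.35  0.05  1.27 -0.   -0.49]
rot [-0.001, -0.005, 0.001] travel [0.76, 11.07, -0.26] rows>= 2.2
```

View pics/w5.png

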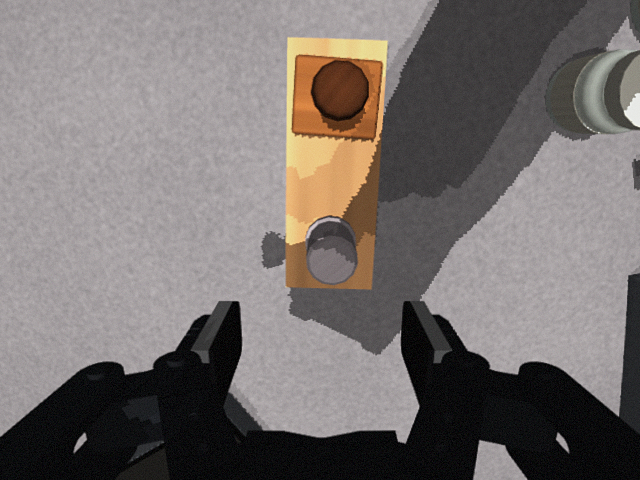

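The pin's knob top is at (332,260) and the stamp is at (340,90), clear of both fingers.

```bash
python3 - <<'E'
from h import *
p,d,W,c=load("w5.png"); k=onz(332,260,116,W,c); print(k.round(1),dep(332,260,d,W,c).round(1)); plan([(k[0],k[1],81,73)])
E
```

```text
[ 479.  -352.5  116. ] [ 478.9 -352.5  116.3]
rot [-0.001, -0.005, 0.001] travel [0.49, 11.17, -0.24] rows>= 2.2
```

>>> {"api": "move_arm", "payload": {
  "rot": [
    [0,0,0],
    [0,0,0],
    [0,0,0],
    [0,0,0],
    [0,0,0]
  ],
  "travel": [
    [0.5,3,-0.3],
    [0.5,6,-0.3],
    [0.5,9,-0.3],
    [0.5,10.8,-0.3],
    [0.5,10.8,-0.3]
  ],
  "hand": [6,6,6,6,6]
}}

```text
t: 14.0
tcp_pos: [479.2, -350.0, 83.1]
tcp_rot: [0.571, -0.568, -0.419, 0.419]
wrist_force: [-0.3, 0.9, 0.2]
gripper_width: 59.9
```

```bash
python3 - <<'E'
from h import *
st(); print(go((479.2,-352.5,81)).round(2))
E
```

```text
t 14.0 tcp [ 479.2 -350.    83.1] yaw 72.7 down [-0.003  0.004 -1.   ] F [-0.3  0.9  0.2] w 59.9 q [-0.77  0.41 -0.14  1.02  0.   -0.47]
[-0.24  0.21 -0.07]
```

>>> {"api": "move_arm", "payload": {
  "rot": [
    [0,0,0],
    [0,0,0],
    [0,0,0],
    [0,0,0],
    [0,0,0]
  ],
  "travel": [
    [-0.2,0.1,0],
    [-0.2,0.1,0],
    [-0.2,0.1,0],
    [-0.2,0.1,0],
    [-0.2,0.1,0]
  ],
  "hand": [5,4,3,2,2],
  "grip_force": 50
}}

```text
t: 14.5
tcp_pos: [479.2, -352.2, 83.7]
tcp_rot: [0.571, -0.569, -0.419, 0.419]
wrist_force: [-1.0, 2.1, 5.2]
gripper_width: 28.5
```

```bash
python3 - <<'E'
from h import *
st()
E
```

```text
t 14.5 tcp [ 479.2 -352.2   83.7] yaw 72.7 down [-0.001  0.002 -1.   ] F [-1.   2.1  5.2] w 28.5 q [-0.78  0.41 -0.14  1.02  0.   -0.47]
```

>>> {"api": "move_arm", "payload": {
  "rot": [
    [0,0,0],
    [0,0,0],
    [0,0,0],
    [0,0,0],
    [0,0,0]
  ],
  "travel": [
    [0,-1.5,0],
    [0,-4,0],
    [0,-7,0],
    [0,-10,0],
    [0,-11,0]
  ],
  "hand": [2,2,2,2,2]
}}

```text
t: 15.0
tcp_pos: [480.1, -353.2, 197.3]
tcp_rot: [-0.569, 0.571, 0.419, -0.418]
wrist_force: [0.7, -0.5, -1.9]
gripper_width: 28.9
```

```bash
python3 - <<'E'
from h import *
st(); plan([(540,-225,192,73),(600,-60,192,73),(640.1,118.3,180,73)])
E
```

```text
t 15.0 tcp [ 480.1 -353.2  197.3] yaw 72.6 down [ 0.002 -0.001 -1.   ] F [ 0.7 -0.5 -1.9] w 28.9 q [-0.78  0.35  0.06  1.28  0.   -0.47]
rot [0.003, -0.006, -0.001] travel [14.03, 0.53, -1.89] rows>= 2.8
rot [0.0, 0.0, 0.0] travel [17.53, 0.0, -0.91] rows>= 3.5
rot [0.0, 0.0, 0.0] travel [18.22, 1.2, 1.38] rows>= 3.7
```

>>> {"api": "move_arm", "payload": {
  "rot": [
    [0,0,0],
    [0,0,0],
    [0,0,0],
    [0,0,0],
    [0,0,0]
  ],
  "travel": [
    [3,0,-0.4],
    [6.5,0,-0.9],
    [10,0,-1.4],
    [13,0,-1.8],
    [14,0,-1.9]
  ],
  "hand": [2,2,2,2,2]
}}

```text
t: 15.5
tcp_pos: [540.7, -222.7, 196.7]
tcp_rot: [-0.569, 0.57, 0.42, -0.419]
wrist_force: [-0.1, 0.2, -0.8]
gripper_width: 28.5
```

>>> {"api": "move_arm", "payload": {
  "rot": [
    [0,0,0],
    [0,0,0],
    [0,0,0],
    [0,0,0],
    [0,0,0]
  ],
  "travel": [
    [3.5,0,-0.2],
    [7.5,0,-0.4],
    [11.5,0,-0.6],
    [15.5,0,-0.8],
    [17.5,0,-0.9]
  ],
  "hand": [2,2,2,2,2]
}}

```text
t: 16.0
tcp_pos: [601.6, -56.0, 196.1]
tcp_rot: [-0.569, 0.569, 0.42, -0.419]
wrist_force: [0.4, -0.8, -2.1]
gripper_width: 28.7
```

>>> {"api": "move_arm", "payload": {
  "rot": [
    [0,0,0],
    [0,0,0],
    [0,0,0],
    [0,0,0],
    [0,0,0]
  ],
  "travel": [
    [3.5,0,0.3],
    [7.5,0,0.6],
    [11.5,0.3,0.9],
    [15.5,0.7,1.2],
    [18.2,1,1.4]
  ],
  "hand": [2,2,2,2,2]
}}

```text
t: 16.5
tcp_pos: [642.1, 124.0, 185.2]
tcp_rot: [-0.569, 0.569, 0.42, -0.42]
wrist_force: [0.8, -0.2, -0.7]
gripper_width: 28.5
```

```bash
python3 - <<'E'
from h import *
st(); plan([(640.1,118.3,173,73)])
E
```

```text
t 16.5 tcp [642.1 124.  185.2] yaw 72.9 down [ 0.001  0.    -1.   ] F [ 0.8 -0.2 -0.7] w 28.5 q [0.06 0.45 0.2  1.32 0.   0.36]
rot [0.001, -0.002, 0.0] travel [-0.6, 1.22, 0.03] rows>= 0.3
```

>>> {"api": "move_arm", "payload": {
  "rot": [
    [0,0,0],
    [0,0,0],
    [0,0,0],
    [0,0,0]
  ],
  "travel": [
    [-0.6,0.6,0],
    [-0.6,1.2,0],
    [-0.6,1.2,0],
    [-0.6,1.2,0]
  ],
  "hand": [2,2,2,2]
}}

```text
t: 16.9
tcp_pos: [640.3, 117.1, 173.1]
tcp_rot: [-0.569, 0.569, 0.42, -0.419]
wrist_force: [-0.0, 0.4, -1.4]
gripper_width: 28.9
```

```bash
python3 - <<'E'
from h import *
st(); p,d,W,c=snap("wrist","w6.png"); q,d2,W2,c2=snap("side","side6.png")
def px(P,W,c):
    e=np.linalg.inv(W); x=e[:3,:3]@P+e[:3,3]; x=x/x[2]; r2=x[0]**2+x[1]**2; f=1+c["k1"]*r2
    return np.array([c["fx"]*x[0]*f+c["cx"],c["fy"]*x[1]*f+c["cy"]])
T=toolT()[:3,3]; B=[640.1,118.3,92]
for n,W_,c_ in(("wrist",W,c),("side",W2,c2)): print(n,"hole",px(B,W_,c_).round(1),"tip",px([T[0],T[1],T[2]-73.7],W_,c_).round(1))
a=p[int(px(B,W,c)[1])-100:,:][:200,220:420]; h=px(B,W2,c2).astype(int); b=q[h[1]-70:h[1]+30,h[0]-50:h[0]+50]
print(a.shape,h)
cv2.imwrite("pics/c6.png",np.hstack([cv2.resize(a,(400,400)),cv2.resize(b,(400,400),interpolation=2)])[:,:,::-1])
E
```

```text
t 16.9 tcp [640.3 117.1 173.1] yaw 72.8 down [ 0.001  0.    -1.   ] F [-0.   0.4 -1.4] w 28.9 q [0.05 0.45 0.17 1.28 0.   0.35]
wrist hole [322.  251.7] tip [320.5 257.2]
side hole [268.1 269.4] tip [268.  266.3]
(200, 200, 3) [268 269]
```

View pics/c6.png

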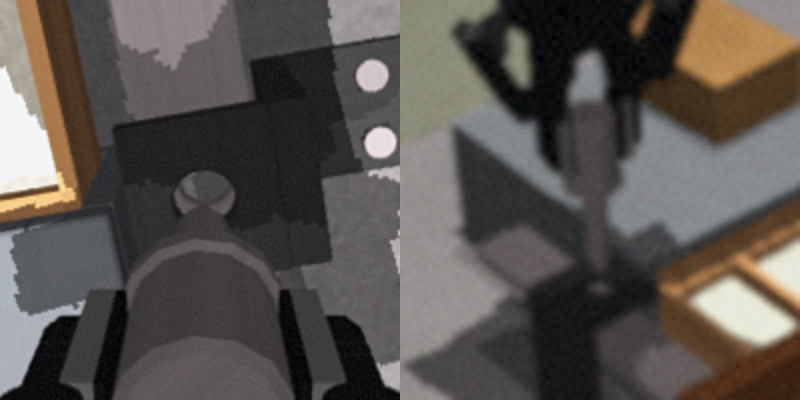

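The wrist crop shows the hole at crop (204,193), which is full-image (322,248), with the pin tip right at its near edge. The side crop shows the tip over the plate's hole.

```bash
python3 - <<'E'
from h import *
p,d,W,c=load("w6.png"); B=onz(322,248,92,W,c); print(B.round(1)); print(go((639,118.2,173)).round(2))
E
```

```text
[638. 119.  92.]
[0.04 0.06 0.18]
```

>>> {"api": "move_arm", "payload": {
  "rot": [
    [0,0,0],
    [0,0,0],
    [0,0,0],
    [0,0,0],
    [0,0,0]
  ],
  "travel": [
    [0.1,0,0.15],
    [0.1,0.5,0.15],
    [0.1,1,0.15],
    [0.1,1.5,0.15],
    [0.1,2,0.15]
  ],
  "hand": [2,2,2,2,2]
}}

```text
t: 17.5
tcp_pos: [639.3, 118.7, 153.0]
tcp_rot: [-0.569, 0.569, 0.42, -0.419]
wrist_force: [0.4, -0.1, -1.3]
gripper_width: 28.5
```

```bash
python3 - <<'E'
from h import *
st(); print(go((639,118.2,125)).round(2))
E
```

```text
t 17.5 tcp [639.3 118.7 153. ] yaw 72.8 down [ 0.001  0.    -1.   ] F [ 0.4 -0.1 -1.3] w 28.5 q [0.05 0.46 0.12 1.24 0.   0.35]
[-0.06  2.8   0.01]
```

No contact so far, and the tip is at about 79 mm, inside the plate. Next I go slowly through the strap.

>>> {"api": "move_arm", "payload": {
  "rot": [
    [0,0,0],
    [0,0,0],
    [0,0,0],
    [0,0,0],
    [0,0,0]
  ],
  "travel": [
    [0,0.4,0],
    [0,0.8,0],
    [0,1.2,0],
    [0,1.6,0],
    [0,2,0]
  ],
  "hand": [2,2,2,2,2]
}}

```text
t: 18.0
tcp_pos: [639.4, 118.7, 132.7]
tcp_rot: [-0.569, 0.569, 0.42, -0.419]
wrist_force: [-0.0, -0.1, -1.5]
gripper_width: 28.3
```

```bash
python3 - <<'E'
from h import *
st()
E
```

```text
t 18.0 tcp [639.4 118.7 132.7] yaw 72.8 down [ 0.001  0.    -1.   ] F [-0.  -0.1 -1.5] w 28.3 q [0.05 0.47 0.09 1.19 0.   0.35]
```

>>> {"api": "move_arm", "payload": {
  "rot": [
    [0,0,0],
    [0,0,0],
    [0,0,0],
    [0,0,0],
    [0,0,0]
  ],
  "travel": [
    [0,0.5,0],
    [0,1,0],
    [0,1.5,0],
    [0,2,0],
    [0,2.4,0]
  ],
  "hand": [2,2,2,2,2]
}}

```text
t: 18.5
tcp_pos: [639.3, 118.7, 108.1]
tcp_rot: [-0.569, 0.569, 0.42, -0.419]
wrist_force: [-0.2, -0.2, -1.9]
gripper_width: 28.5
```

```bash
python3 - <<'E'
from h import *
st()
E
```

```text
t 18.5 tcp [639.3 118.7 108.1] yaw 72.8 down [ 0.001  0.    -1.   ] F [-0.2 -0.2 -1.9] w 28.5 q [0.05 0.48 0.05 1.14 0.   0.35]
```

>>> {"api": "move_arm", "payload": {
  "rot": [
    [0,0,0],
    [0,0,0],
    [0,0,0],
    [0,0,0]
  ],
  "travel": [
    [0,0.1,0],
    [0,0.2,0],
    [0,0.3,0],
    [0,0.35,0]
  ],
  "hand": [2,2,2,2]
}}

```text
t: 18.9
tcp_pos: [639.4, 118.7, 105.7]
tcp_rot: [-0.569, 0.57, 0.42, -0.419]
wrist_force: [-3.7, -1.1, 8.7]
gripper_width: 28.7
```

```bash
python3 - <<'E'
from h import *
st()
E
```

```text
t 18.9 tcp [639.4 118.7 105.7] yaw 72.8 down [ 0.002  0.    -1.   ] F [-3.7 -1.1  8.7] w 28.7 q [ 0.05  0.48  0.04  1.13 -0.    0.35]
```

The collar seated at TCP 105.7 mm, as predicted, with 8.7 N of contact. I'm releasing and retreating.

>>> {"api": "move_arm", "payload": {
  "rot": [
    [0,0,0],
    [0,0,0],
    [0,0,0],
    [0,0,0],
    [0,0,0]
  ],
  "travel": [
    [0,0,0],
    [0,0,0],
    [0,0,0],
    [0,0,0],
    [0,0,0]
  ],
  "hand": [3.5,4.5,6,6,6]
}}

```text
t: 19.4
tcp_pos: [639.4, 118.7, 105.6]
tcp_rot: [-0.569, 0.57, 0.42, -0.419]
wrist_force: [-0.7, -0.1, -0.9]
gripper_width: 59.9
```

>>> {"api": "move_arm", "payload": {
  "rot": [
    [0,0,0],
    [0,0,0],
    [0,0,0],
    [0,0,0],
    [0,0,0]
  ],
  "travel": [
    [0,-1.5,0],
    [0,-4,0],
    [0,-7,0],
    [0,-10,0],
    [0,-13,0]
  ],
  "hand": [6,6,6,6,6]
}}

```text
t: 19.9
tcp_pos: [639.0, 118.7, 236.8]
tcp_rot: [-0.569, 0.57, 0.42, -0.419]
wrist_force: [0.5, -0.3, -0.3]
gripper_width: 59.8
```

>>> {"api": "move_arm", "payload": {
  "rot": [
    [0,0,0],
    [0,0,0],
    [0,0,0],
    [0,0,0],
    [0,0,0]
  ],
  "travel": [
    [0,0,3],
    [0,0,7],
    [0,0,11],
    [0,0,15],
    [0,0,16]
  ],
  "hand": [6,6,6,6,6]
}}

```text
t: 20.4
tcp_pos: [482.9, 166.9, 237.3]
tcp_rot: [-0.569, 0.569, 0.421, -0.419]
wrist_force: [0.3, -0.3, 0.2]
gripper_width: 59.8
```

```bash
python3 - <<'E'
from h import *
st(); p,d,W,c=snap("top","top9.png"); q,d2,W2,c2=snap("side","side9.png")
cv2.imwrite("pics/c9.png",np.hstack([cv2.resize(p[90:370,110:390],(400,400)),cv2.resize(q[180:440,150:410],(400,400))])[:,:,::-1])
for u,v in[(254,196),(256,198),(258,200)]: print(dep(u,v,d,W,c).round(1))
E
```

```text
t 20.4 tcp [482.9 166.9 237.3] yaw 72.9 down [ 0.002  0.    -1.   ] F [ 0.3 -0.3  0.2] w 59.8 q [ 0.17  0.19 -0.06  1.32  0.    0.47]
[641.8 117.  137.9]
[636.8 112.3 142. ]
[633.5 108.5 139.7]
```

View pics/c9.png

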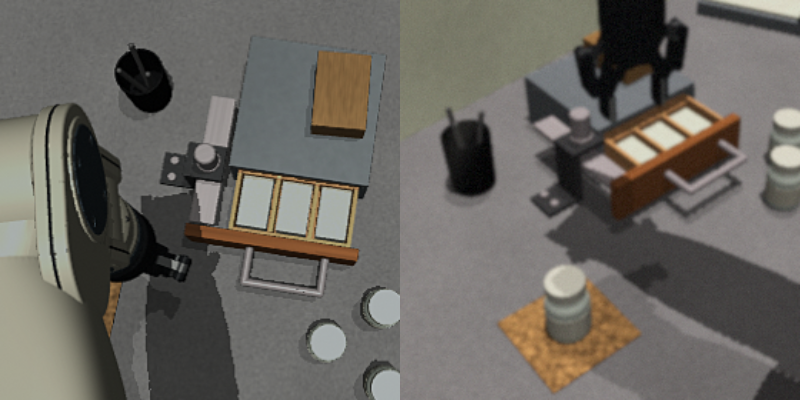

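The pin stands seated in the bracket with its top at about 138 mm (92 + 46), the jar is upright on the mat, and the cup and card box have not moved.

```bash
python3 -c "
from plant import hand_in; print(hand_in())"
```

```text
the job is handed in; nothing more can be done
None
```

The job is done as asked and handed in at about 20 s of the 72 s allowed; the hand-in gives no verdict.

- **Jar:** I took the leftmost of the four look-alikes, which stood in front of the handle. It stands upright on the cork mat at about (457, 318), with its top at 88 mm by the wrist depth.
- **Drawer:** I pulled it out about 80 mm by the handle. The wrist view showed the strap hole concentric under the bracket hole to within about 0.5 mm.
- **Stay pin:** It went down through both holes without resistance. The collar met the bracket at the height predicted, with about 9 N, and afterwards the pin's top read about 138–142 mm against the expected 138 mm.
- **Last checks:** The gripper is open and clear of everything. The final pictures show the pen cup and card box where they were. They do not cover the hand stamp, but it was untouched in the wrist view just before I gripped the pin.
- **Disagreement:** The cameras differed by 1–3 mm on the bracket hole, at x 637–640 mm. I aimed at 639 and the pin entered cleanly.

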